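# Fit the matching tube block to the dry-block heater and clamp it

## Task

Get the block heater ready for the next batch: of the three aluminium tube blocks, take the one whose flange holes line up with the heater's studs and set it down gently, fully home on the heater plate. Then clamp it: ease the lever sideways out of its notch, throw it away from the robot, past the middle notch, and let it spring into the notch marked with the triangle. Let go, and leave the other blocks and everything else on the bench where they are.

Things in the scene. Friction and masses are not known exactly. Their poses are not given: they have to be found in the camera images.
- heater: Fixed white dry-block heater, 230 (x) x 270 (y) mm, housing 88 mm high; origin on the bench under its centre; x points to the heater's back (away from the robot), y to its left, z up. Two steel clamp jaws, 34 mm wide, stand 66 mm in front of and behind stud_plate, 16 mm above the plate; the lever draws both in by 10 mm, over the block flange's edge; clamped with no block, they bar its way down.
- stud_plate (a point): Centre of the top face of the dark square heater plate (126 mm), 100 mm above the bench, axes as the heater. Four upright steel studs, d 9 mm, 15 mm tall, bullet-nosed in the upper 6 mm, stand at x = +-43, y = +-28 mm from it. A seated block's underside lies on the plate, its own x along or against this x.
- lever_pivot (a point): Hidden pivot of the clamp lever, 143 mm to the right (-y) of stud_plate, 55 mm above the bench, axes as the heater. The 10 mm steel rod stands up through a gate plate: a straight lane along x with three notches on its right (-y) side, 23 mm in front of, level with and 23 mm behind the pivot. Push the rod left (+y) to leave a notch; a spring pushes it right.
- knob_mid (a point): Centre of the black ball knob, d 28 mm, on the lever's end. In the heater's axes it lies at (0.120 cos(b) sin(a), -0.120 sin(b), 0.120 cos(b) cos(a)) m from lever_pivot, a = clamp_swing, b = clamp_lever; its axes turn with the lever. Holding the knob left in the lane takes 3 to 5 N, swinging it there about 1 N.
- marked_notch (a point): Centre of the marked notch, the one farthest from the robot, at the top of the steel gate plate (104.5 mm above the bench). A solid dark triangle, about 13 mm, on the plate beside it points at it; the other two notches have only a small dot.
- clamp_swing (a joint): Swing of the lever in rad: 0 upright, positive away from the robot. About -0.45 in the open notch (start), 0 in the middle notch, +0.45 in the marked notch, with about 0.02 play either way.
- clamp_lever (a joint): Sideways lean of the lever in rad, positive to the right (into the notches): about +0.09 when sprung home in a notch, about -0.07 when the rod rides on the lands between notches, about -0.10 at the lane's left wall.
- block_a_mid (a point): Aluminium tube block: square 110 mm foot flange, 8 mm thick, with a central upright part 60 (x) x 40 (y) x 44 mm high with six tube wells on top; 52 mm tall, 0.3 to 0.65 kg. Grip the upright part across its 40 mm. The point is the block's centre, 26 mm above its underside. Four flange holes d 13 mm in a diamond: at x = +-43 and at y = +-40 mm on its axes.
- block_b_mid (a point): As block_a, same sizes, but its four holes d 13 mm lie in a rectangle: x = +-43, y = +-28 mm from its centre.
- block_b: Body of block_b: origin at the centre of its underside; axes as block_b_mid.
- block_c_mid (a point): As block_a, same sizes, but it has three holes d 13 mm in a triangle: (-43, -28), (-43, 28) and (43, 0) mm from its centre.
- rack_near: White two-row tube rack, 46 x 132 mm, 83 mm high with tubes; bystander. Origin on its underside.
- loose_tube: Capped sample tube lying down, 79 mm long, d 16 mm; bystander. Origin on its underside.
- marker_pen: Marker pen lying down, 130 mm long, d 13 mm; bystander. Origin on its underside.
- reagent_jar: Jar, d 52 mm, 75 mm high; bystander. Origin on its underside.
- forceps: Steel forceps lying down, 125 mm long; bystander. Origin on its underside.
Things that resemble listed ones, but are neither listed nor needed, are in the scene too. Leave any blue or brown look-alike of the block_b alone.

How it is judged (in metres and radians):
On the way, in this order (a step that is already met when the one before it is completed fails the run):
1. the block with the matching holes is fully down over the studs while the lever is still in the open notch (z of block_b_mid in the frame of stud_plate between 0.023 and 0.029 m and horizontal distance between block_b_mid and stud_plate below 0.006 m and angle between the x axis of block_b_mid and the x axis of stud_plate, either way round below 0.12 rad and value of joint clamp_swing below -0.36 rad), for 0.2 s.
2. the lever is sprung into the marked notch, with the block still fully down (z of block_b_mid in the frame of stud_plate between 0.023 and 0.029 m and horizontal distance between block_b_mid and stud_plate below 0.006 m and angle between the x axis of block_b_mid and the x axis of stud_plate, either way round below 0.12 rad and value of joint clamp_swing between 0.36 and 0.54 rad and value of joint clamp_lever above 0.06 rad), for 0.2 s.
At the end, for the whole second after the job is handed in: Block with matching holes flat on the heater plate (within 3 mm in height), over the studs (6 mm, 0.12 rad), at rest; lever sprung into the marked notch: swing 0.36 to 0.54 rad, lean over 0.06 rad; robot clear (all of step 2 and linear speed of block_b below 0.02 m/s); the robot touches nothing.
It fails at once if another block or a bystander is moved by more than 40 mm (distance of any of block_a_mid, block_c_mid, rack_near, loose_tube, marker_pen, reagent_jar, forceps from where it was at the start of the episode above 0.04 m).
It fails at once if the matching block is dropped (falls faster than 0.45 m/s out of the fingers) (linear speed of block_b above 0.45 m/s and contact force between block_b and the fingers below 0.2 N).
It also fails if it takes over 61 s, if anything falls off the work surface, if the arm or the gripper's body presses on something with over 40 N, if the wrist force passes 120 N, or if a joint passes its speed limit or range.

## Robot

A 6-joint arm with a two-finger parallel gripper is mounted at the origin on the work surface. World frame = base frame: x ahead of the robot, y to its left, z up, the work surface at z = 0. Lengths are in mm, angles in rad, forces in N, time in s.
With the tool pointing down it reaches from about 350 to 975 mm from the base axis. Payload 7.1 kg.
Tool frame: the origin (TCP) lies at the centre of the arm's flange, where the gripper is bolted on; the fingertips stand 182 mm ahead of it and the grasp point (between the pads) lies 163 mm ahead of it; x points along the fingers, y is the direction in which the jaws open and shut, and the axes are right-handed (so a half turn about x gives the same grasp; the last joint's range is limited). The gripper opens to 88 mm and grips with 3 to 60 N. Pads are 20 mm wide; open, the fingers measure 115 mm over their backs; the gripper's body (75 mm by 178 mm) begins 61 mm behind the grasp point.
Start: joints at [-1.304, 0.423, 1.63, -0, 1.089, -0.019], TCP at [176.222, -599.627, 404.675] pointing down, gripper open.
Joint ranges: [-3, 3], [-0.9, 2.11], [0.09, 2.58], [-1.31, 4.45], [0.11, 2.69], [-2.54, 2.54]. Speed limits (rad/s): [2.39, 2.39, 3.01, 3.14, 3.14, 3.14].

## Interface

Orientations are given as a rotation vector (axis times angle).
In Python, from workcell import readout, viewer, workorder, models gives the robot as it stands. The module is installed in compiled form; this text tells all that it offers.
- The arm moves only by the tool apply_moves, never from a script. Its argument "commands" is a list that holds one entry, the list of rows, each a list of 4 numbers: the shift along the world's x, y, z in m, then the turn about the world's z in rad. A call has 1 to 8 rows; each row is the pose to reach, as a shift and turn from the pose commanded when the call began; what a row does not reach only later rows make up. A row lasts 1/8 s, in which the tool goes at most 62.5 mm and 10.7 degrees, less where a joint would pass 70% of its speed; a pose out of reach is approached as far as the arm can. A call with a gripper value outside its range is refused whole. "gripper" is the finger opening in m, from 0 to 0.0878, set as the call begins (left out, the last holds). The fingers move at their own pace and stop on an object; the grip force is fixed at half the most. Time passes only in rows, so rows that repeat a pose let the fingers close. It gives the time, the measured TCP pose, the force and the opening at its end, in the units of the state.
- readout.get_obs(): the state, without advancing time (a new reading comes with each control period).
- viewer.get_image(name): name is "side" or "top"; returns a dict with "color" (400x640x3 uint8, red, green, blue), "vertical_fov" (degrees; the focal length in pixels is half the picture's height over the tangent of half this angle, whatever the lens; pixels are square), "cx", "cy" (the principal point, pixels), "rvec" (rotation vector, rad) and "tvec" (3), from world to camera coordinates, as OpenCV has them. Camera axes: x right, y down, z forward; pixel columns grow to the right and rows downward; lengths in mm; the calibration is good to about 2 mm. A picture is of the moment at which its call begins. There is no depth.
- workorder.close_job(): hands the job in, once; it reports no verdict.
Trained networks look in the newest picture that a camera, given by its name, has taken for a name from the list of things; names that differ only in an ending like _2 or _b are one class to them, and where a whole thing is asked for, a point or a joint stands for the part that bears it (a point fixed in the world has none). Each returns a list of dicts, best first, with "conf" (0 to 1); they miss things now and then, are a little off and sometimes report something else, mostly with a low value. They report only what shows in the picture. A call takes as long as a camera call. They do not tell look-alikes from the thing itself.
- models.search_frame(camera, label): "position" ([x, y, z] in mm, in world coordinates, good to about 4 mm: the middle of the surface that is visible of it).
- models.place_of(camera, label): "position" ([x, y, z] in mm, in world coordinates, good to about 4 mm: a listed point, or the origin of a listed thing).
The state is a dict: "t": time; "qpos": joint angles; "qvel": joint speeds; "joint_torque": joint torques, N m; "ee_pos": TCP position; "orientation": TCP orientation; "ft_force": force on the tool from outside, world axes, zero at the start; "moment": the same for the moment, N m; "width": finger opening in mm.
Only numpy, scipy, OpenCV 4.12 (cv2) and the standard library are available. Lean on these libraries where they do the work, as an engineer would, in place of code of your own. Each camera call takes 0.05 s, during which the arm holds its last target.

## Working session

There is one attempt and no reset: what is moved stays moved. The work goes in short steps, Python scripts to look and compute and a tool call to move; the robot and the scene stay as the last step left them, time stands still between calls to the robot, and variables do not carry over. Pictures are saved under pics/ and viewed, and the job is handed in when it is done.

Besides the shell and the picture viewer there is one more tool, called after "Call:" by a JSON object that holds its "name" and its "arguments". apply_moves: Moves the arm, as the interface text tells. Its arguments: {"type":"object","properties":{"commands":{"type":"array","items":{"type":"array","items":{"type":"array","items":{"type":"number"}}}},"gripper":{"type":"number"}},"required":["commands"]}

```bash
mkdir -p pics
python3 - <<'E'
from workcell import readout, viewer, models
import cv2, numpy as np
o=readout.get_obs(); print({k:np.round(v,3).tolist() for k,v in o.items()})
for n in ("side","top"):
    im=viewer.get_image(n); cv2.imwrite(f"pics/{n}0.png",im["color"][:,:,::-1])
    print(n,im["vertical_fov"],im["cx"],im["cy"],im["rvec"],im["tvec"])
for n in ("top","side"):
  for l in ("stud_plate","block_b_mid","knob_mid","marked_notch","lever_pivot","heater"):
    print(n,l,[(round(d["conf"],2),np.round(d["position"]).tolist()) for d in models.place_of(n,l)])
E
```

```text
{'t': 0.0, 'qpos': [-1.304, 0.424, 1.631, 0.0, 1.089, -0.019], 'qvel': [0.001, 0.0, 0.001, -0.0, 0.001, 0.001], 'joint_torque': [0.003, -54.461, -27.366, 0.065, 0.023, -0.0], 'ee_pos': [176.146, -599.375, 403.916], 'orientation': [2.069, 0.299, -2.069], 'ft_force': [0.662, -0.336, 0.077], 'moment': [-0.002, 0.019, -0.023], 'width': 88.141}
side 52.04841287273875 327.953789731735 199.81678510372305 [ 0.90409802 -2.51285893  1.07115855] [ 387.48791425  306.36947244 1101.11645049]
top 44.059455257818435 313.81953275977077 199.42038337219745 [ 2.17202814 -2.20783403  0.08995965] [ -28.95457395  523.83224169 1734.39443535]
top stud_plate [(0.62, [556.0, -109.0, 101.0])]
top block_b_mid [(0.91, [790.0, -231.0, 23.0]), (0.89, [214.0, 401.0, 24.0]), (0.57, [646.0, 145.0, 27.0]), (0.18, [559.0, 374.0, 26.0])]
top knob_mid [(0.5, [494.0, -259.0, 166.0])]
top marked_notch [(0.6, [568.0, -263.0, 104.0])]
top lever_pivot [(0.97, [544.0, -252.0, 53.0])]
top heater [(0.65, [646.0, 142.0, 24.0]), (0.56, [555.0, -160.0, 4.0])]
side stud_plate [(0.76, [561.0, -112.0, 101.0])]
side block_b_mid [(0.85, [268.0, 213.0, 23.0]), (0.66, [796.0, -237.0, 25.0]), (0.61, [648.0, 139.0, 24.0]), (0.61, [213.0, 403.0, 24.0]), (0.32, [565.0, -262.0, 106.0])]
side knob_mid [(0.66, [494.0, -262.0, 165.0])]
side marked_notch [(0.79, [568.0, -261.0, 108.0])]
side lever_pivot [(0.75, [547.0, -252.0, 58.0]), (0.64, [644.0, 250.0, -2.0])]
side heater [(0.94, [553.0, -157.0, -2.0])]
```

View pics/top0.png

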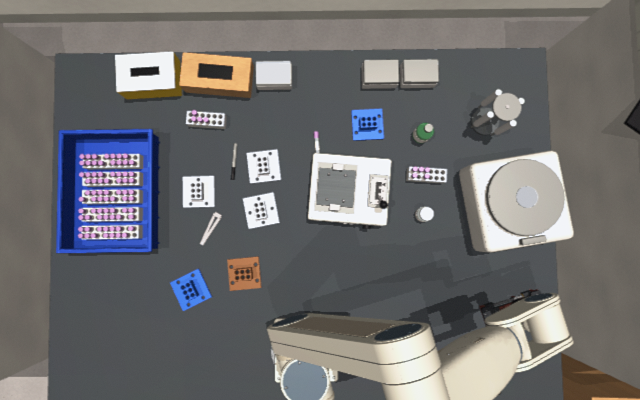

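View pics/side0.png

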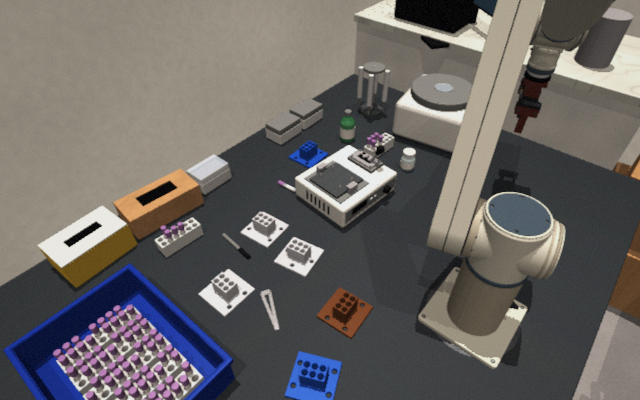

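The top view shows three aluminium blocks at about (264,165), (262,209) and (198,191), and the heater at (350,190). I'll zoom in on both.

Run:
```python
import cv2,numpy as np
a=cv2.imread("pics/top0.png")
b=cv2.resize(a[140:235,175:300],None,fx=6,fy=6,interpolation=cv2.INTER_CUBIC)
cv2.imwrite("pics/blocks.png",b)
b=cv2.resize(a[140:240,295:405],None,fx=6,fy=6,interpolation=cv2.INTER_CUBIC)
cv2.imwrite("pics/heater.png",b)
```

```text
(no output)
```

View pics/blocks.png

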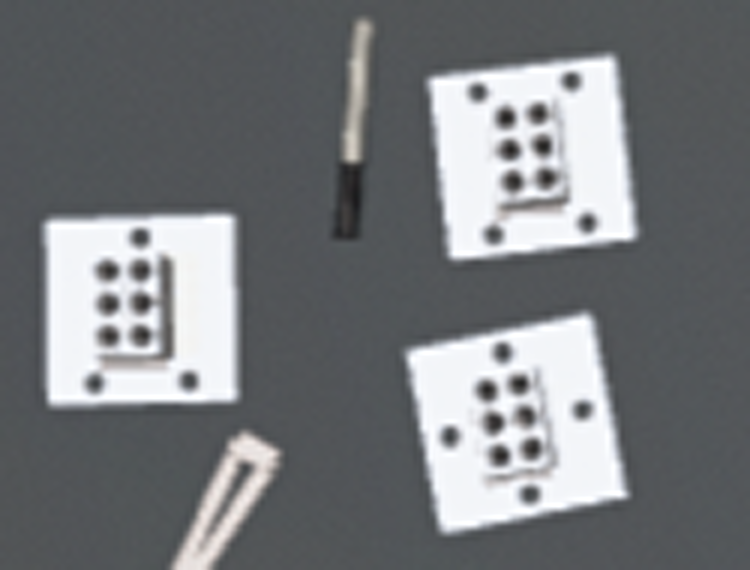

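View pics/heater.png

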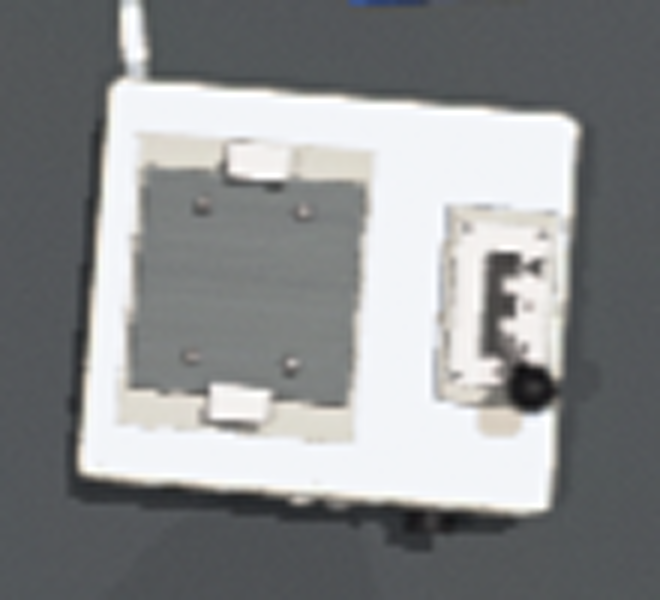

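Block_b, with its rectangular hole pattern, is the one at top (264,165). Next I'll look at it and the heater in the side camera.

Run:
```python
import cv2,numpy as np
a=cv2.imread("pics/side0.png")
b=cv2.resize(a[200:255,230:300],None,fx=10,fy=10,interpolation=cv2.INTER_CUBIC)
cv2.imwrite("pics/blocks_s.png",b)
b=cv2.resize(a[125:225,285:405],None,fx=6,fy=6,interpolation=cv2.INTER_CUBIC)
cv2.imwrite("pics/heater_s.png",b)
```

```text
(no output)
```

View pics/blocks_s.png

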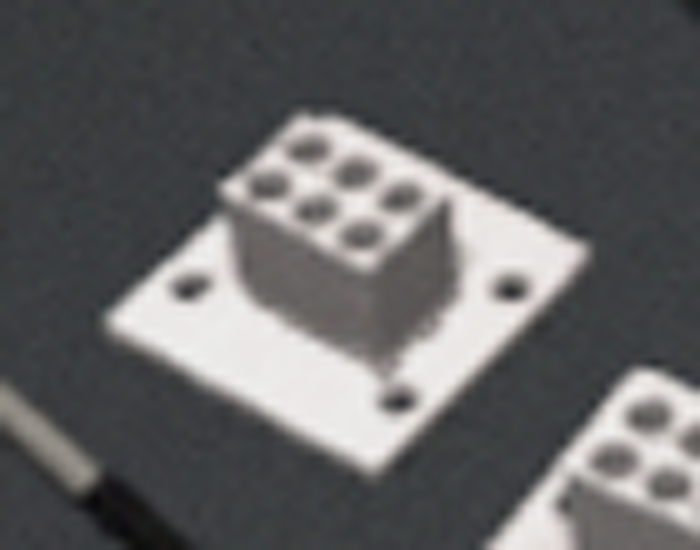

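View pics/heater_s.png

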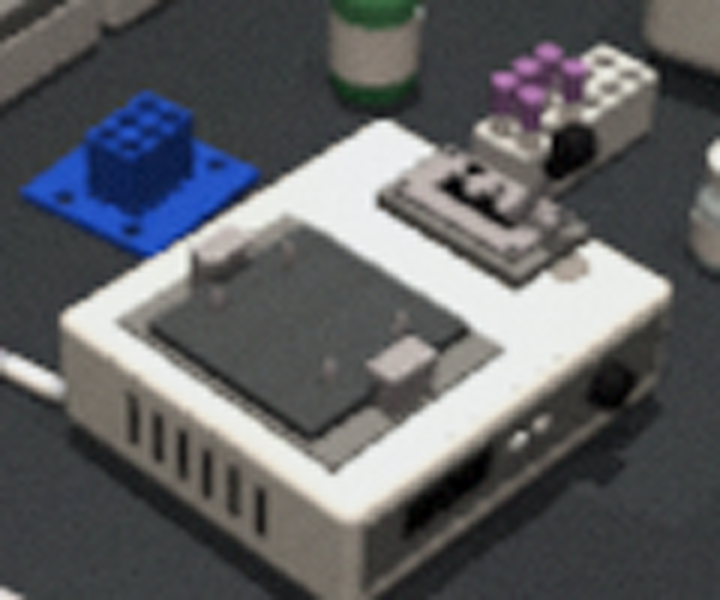

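```bash
cat > h.py <<'E'
import cv2,numpy as np
from scipy.optimize import least_squares
C={"side":(52.04841287273875,327.953789731735,199.81678510372305,[0.90409802,-2.51285893,1.07115855],[387.48791425,306.36947244,1101.11645049]),
"top":(44.059455257818435,313.81953275977077,199.42038337219745,[2.17202814,-2.20783403,0.08995965],[-28.95457395,523.83224169,1734.39443535])}
def proj(P,cam):
    f,cx,cy,r,t=C[cam]; f=200/np.tan(np.radians(f)/2)
    K=np.array([[f,0,cx],[0,f,cy],[0,0,1.]])
    return cv2.projectPoints(np.array(P,float).reshape(-1,3),np.array(r),np.array(t),K,None)[0][:,0]
def z2p(z,s,off): return (np.array(z,float)+.5)/s-.5+np.array(off)
def T(p,L):
    x,y,a=p; L=np.array(L,float); c,s=np.cos(a),np.sin(a)
    return np.c_[x+c*L[:,0]-s*L[:,1],y+s*L[:,0]+c*L[:,1],L[:,2]]
def fit(items,p0):
    fun=lambda p:np.concatenate([(proj(T(p,L),c)-uv).ravel() for c,L,uv in items])
    r=least_squares(fun,p0,loss="soft_l1"); return r.x,[np.round(proj(T(r.x,L),c)-uv,1).tolist() for c,L,uv in items]
E
cat > a.py <<'E'
from h import *
# block: image up in top = +x, image left=+y
fc=[(55,55,8),(55,-55,8),(-55,-55,8),(-55,55,8)]
ho=[(43,28,8),(43,-28,8),(-43,-28,8),(-43,28,8)]
bt=[("top",fc,z2p([(428,76),(614,53),(638,240),(448,260)],6,(175,140))),("top",ho,z2p([(478,92),(572,81),(588,222),(493,234)],6,(175,140)))]
o=(230,200)
bs=[("side",[(-43,28,8),(43,28,8),(-43,-28,8)],None)]
p,r=fit(bt,(646,142,0.1));print("block top",p,r)
print("side pred holes zoom",(proj(T(p,ho),"side")-o)*10, "corners",(proj(T(p,fc),"side")-o)*10,"upr",(proj(T(p,[(30,20,52),(30,-20,52),(-30,-20,52),(-30,20,52)]),"side")-o)*10)
st=[(43,28,110),(43,-28,110),(-43,-28,110),(-43,28,110)]
pc=[(63,63,100),(63,-63,100),(-63,-63,100),(-63,63,100)]
ht=[("top",st,z2p([(203,206),(304,211),(292,364),(192,356)],6,(295,140))),("top",pc,z2p([(147,168),(372,182),(357,405),(130,385)],6,(295,140)))]
q,r=fit(ht,(556,-109,-.05));print("plate top",q,r)
print((proj(T(q,st),"side")-(285,125))*6,(proj(T(q,pc),"side")-(285,125))*6)
E
python3 a.py
```

```text
block top [6.47849127e+02 1.41300645e+02 1.02641244e-01] [[[0.4, 0.2], [-0.1, 0.5], [-0.6, -0.5], [0.5, -0.2]], [[-0.0, -0.1], [-0.2, -0.0], [-0.1, 0.1], [0.1, -0.1]]]
side pred holes zoom [[189.49729322 276.20490652]
 [303.55467045 171.19471766]
 [509.20645769 279.00088548]
 [397.50224128 389.65830583]] corners [[104.08630751 313.0343853 ]
 [328.81388108 108.15162808]
 [590.42076036 242.7661747 ]
 [371.60475804 461.85375343]] upr [[219.44892826 182.87795496]
 [302.89063333 107.26402546]
 [449.72369375 183.0516482 ]
 [367.50034871 261.5481129 ]]
plate top [ 5.58043035e+02 -1.12804680e+02 -9.16072442e-02] [[[0.5, -0.3], [0.2, 0.1], [0.4, -0.1], [0.5, -0.0]], [[-0.1, -0.3], [-0.7, 0.2], [-0.8, -0.1], [-0.1, 0.5]]]
[[219.22839408 290.40276431]
 [290.3109339  244.71856928]
 [403.68493064 315.43145323]
 [332.72138588 364.19257586]] [[148.43467296 316.9050824 ]
 [307.64445377 215.44970585]
 [472.75845387 316.53778487]
 [313.93362226 428.11056218]]
```

The two cameras agree to a constant shift of about 1 px in the side image, so relative positions are reliable. The heights, sizes and reach all fit too. Next: the joint fit and the gripper yaw.

```bash
cat > b.py <<'E'
from a import *
from workcell import readout
from scipy.spatial.transform import Rotation as R
b2=bt+[("side",[ho[0],ho[2],ho[3],fc[0],fc[2],fc[3]],z2p([(190,285),(512,288),(398,400),(105,320),(590,245),(375,470)],10,(230,200)))]
h2=ht+[("side",[st[0],st[2],st[3],pc[0],pc[2],pc[3]],z2p([(218,297),(400,320),(330,367),(150,328),(470,330),(312,437)],6,(285,125)))]
print("joint block",fit(b2,p)[0],"plate",fit(h2,q)[0])
print("holes only", fit(bt[1:],p)[0],"studs only",fit(ht[:1],q)[0],"plate only",fit(ht[1:],q))
o=readout.get_obs();print(R.from_rotvec(o["orientation"]).as_matrix().round(3),o["ee_pos"])
E
python3 b.py | tail -6
```

```text
[313.93362226 428.11056218]]
joint block [6.47906775e+02 1.42025129e+02 1.03501532e-01] plate [ 5.58239802e+02 -1.11369004e+02 -9.58560348e-02]
holes only [6.47826852e+02 1.41083895e+02 1.01198946e-01] studs only [ 5.57761840e+02 -1.11532272e+02 -9.10009669e-02] plate only (array([ 5.58346981e+02, -1.14227154e+02, -9.17520416e-02]), [[[0.3, -0.4], [-0.3, 0.1], [-0.3, -0.1], [0.3, 0.4]]])
[[ 0.     0.282 -0.959]
 [-0.    -0.959 -0.282]
 [-1.     0.    -0.   ]] [ 176.22785082 -599.63735911  404.72190638]
```

Call:
{"name": "apply_moves", "arguments": {"commands": [[[0.02, 0.03, 0, -0.02], [0.05, 0.078, 0, -0.05], [0.08, 0.125, 0, -0.08], [0.11, 0.172, 0, -0.11], [0.14, 0.219, 0, -0.14], [0.17, 0.266, 0, -0.16], [0.2, 0.313, 0, -0.183], [0.23, 0.36, 0, -0.183]]], "gripper": 0.0878}}

```text
t: 1.7
ee_pos: [407.0, -238.1, 405.0]
orientation: [2.169, 0.11, -2.168]
ft_force: [-0.2, -0.7, -0.4]
width: 87.6
```

Call:
{"name": "apply_moves", "arguments": {"commands": [[[0.03, 0.047, 0, 0], [0.06, 0.094, 0, 0], [0.09, 0.141, 0, 0], [0.12, 0.188, 0, 0], [0.15, 0.235, 0, 0], [0.18, 0.283, 0, 0], [0.21, 0.33, -0.01, 0], [0.2417, 0.3812, -0.03, 0]]]}}

```text
t: 2.7
ee_pos: [648.6, 142.5, 375.7]
orientation: [2.171, 0.112, -2.166]
ft_force: [0.1, -0.9, 0.1]
width: 88.0
```

Call:
{"name": "apply_moves", "arguments": {"commands": [[[0, 0, -0.05, 0], [0, 0, -0.1, 0], [0, 0, -0.14, 0], [0, 0, -0.165, 0], [0, 0, -0.178, 0], [0, 0, -0.178, 0]]]}}

```text
t: 3.45
ee_pos: [647.4, 140.8, 196.4]
orientation: [2.167, 0.111, -2.17]
ft_force: [0.1, -0.1, 0.3]
width: 87.6
```

Run:
```python
from workcell import readout, viewer
import cv2,numpy as np
o=readout.get_obs();print(o["ee_pos"],o["ft_force"])
a=viewer.get_image("side")["color"][:,:,::-1]
cv2.imwrite("pics/g1.png",cv2.resize(a[130:270,200:340],None,fx=4,fy=4,interpolation=cv2.INTER_CUBIC))
```

```text
[647.35157625 140.76285526 196.44599355] [ 0.13679931 -0.09004608  0.33340827]
```

View pics/g1.png

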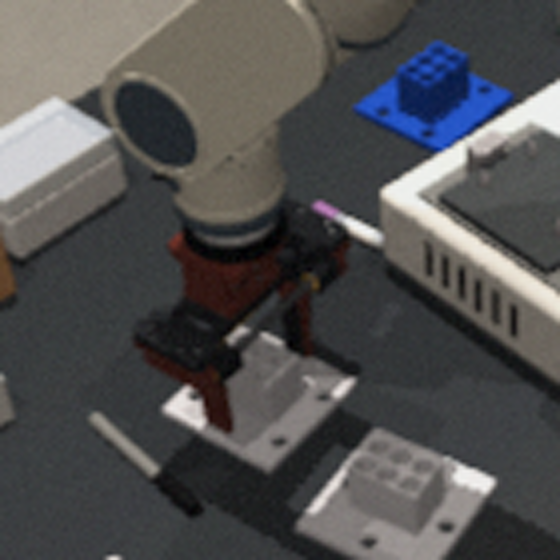

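The fingers straddle block_b's upright part, at about (220,420) and (305,350) in the crop, with the block between them. I'll close and lift slightly.

Call:
{"name": "apply_moves", "arguments": {"commands": [[[0, 0, 0, 0], [0, 0, 0, 0], [0, 0, 0, 0], [0, 0, 0, 0], [0, 0, 0, 0], [0, 0, 0, 0]]], "gripper": 0.02}}

```text
t: 4.25
ee_pos: [647.5, 140.9, 197.1]
orientation: [2.169, 0.112, -2.169]
ft_force: [0.1, 0.8, 0.9]
width: 40.0
```

Call:
{"name": "apply_moves", "arguments": {"commands": [[[0, 0, 0.005, 0], [0, 0, 0.03, 0], [0, 0, 0.07, 0], [0, 0, 0.11, 0], [0, 0, 0.15, 0], [0, 0, 0.17, 0]]]}}

```text
t: 5.0
ee_pos: [647.5, 140.7, 368.8]
orientation: [2.171, 0.112, -2.167]
ft_force: [0.6, -0.3, -5.9]
width: 39.7
```

Call:
{"name": "apply_moves", "arguments": {"commands": [[[-0.008, -0.022, 0, -0.02], [-0.022, -0.062, 0, -0.05], [-0.038, -0.107, 0, -0.09], [-0.054, -0.152, 0, -0.13], [-0.07, -0.197, 0, -0.17], [-0.083, -0.234, 0, -0.195], [-0.09, -0.252, 0, -0.195], [-0.09, -0.252, 0, -0.195]]]}}

```text
t: 6.0
ee_pos: [556.4, -112.3, 365.9]
orientation: [-2.17, 0.102, 2.175]
ft_force: [-0.3, 0.7, -6.2]
width: 39.9
```

Call:
{"name": "apply_moves", "arguments": {"commands": [[[0, 0, -0.015, 0], [0, 0, -0.025, 0], [0, 0, -0.025, 0]]]}}

```text
t: 6.38
ee_pos: [557.2, -110.3, 340.3]
orientation: [-2.171, 0.098, 2.178]
ft_force: [-0.8, 0.6, -5.8]
width: 40.0
```

Run:
```python
from workcell import readout, viewer
import cv2,numpy as np
for n in("top","side"):
  cv2.imwrite(f"pics/{n}1.png",viewer.get_image(n)["color"][:,:,::-1])
o=readout.get_obs();print(o["ee_pos"],o["ft_force"],o["orientation"])
a=cv2.imread("pics/top1.png");cv2.imwrite("pics/c1.png",cv2.resize(a[140:240,295:405],None,fx=6,fy=6,interpolation=cv2.INTER_CUBIC))
a=cv2.imread("pics/side1.png");cv2.imwrite("pics/c2.png",cv2.resize(a[105:205,285:405],None,fx=6,fy=6,interpolation=cv2.INTER_CUBIC))
```

```text
[ 557.62873391 -110.64556885  341.60102441] [ 0.5975957  -0.01903715 -6.30868793] [-2.17396099  0.09915588  2.17528503]
```

View pics/c1.png

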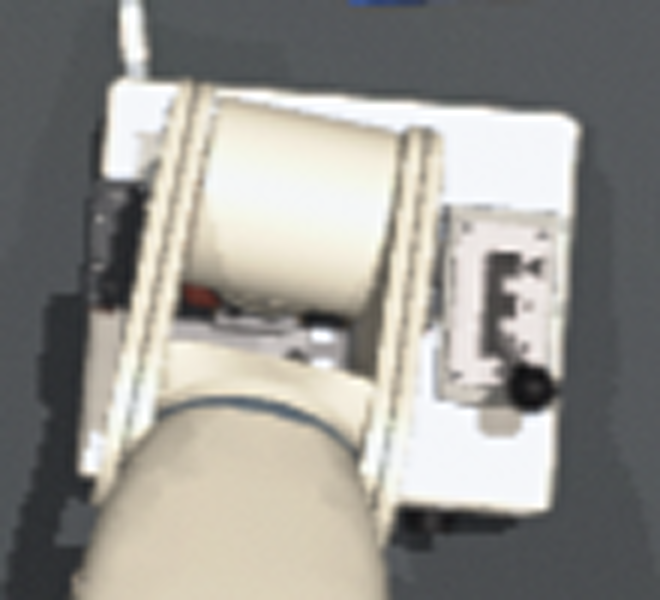

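View pics/c2.png

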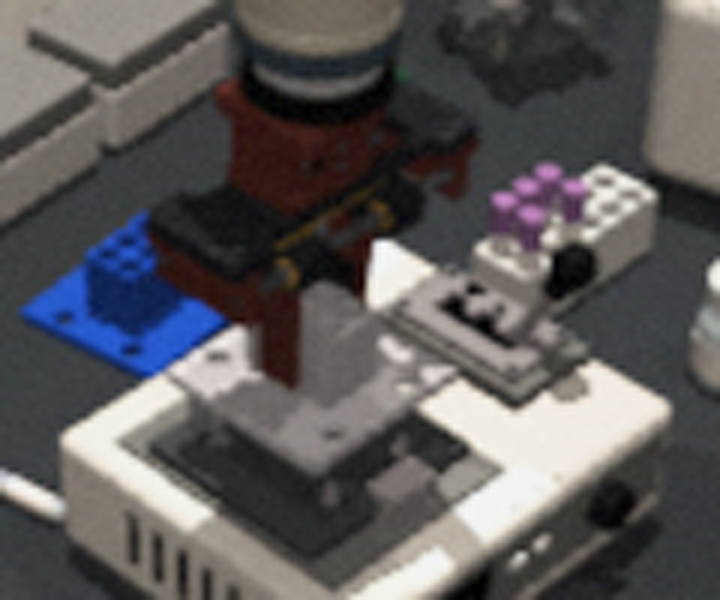

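The top view is blocked by the wrist. In the side crop I can see the flange holes at (217,356), (333,433) and the corners at (168,372), (318,470). I'll fit both the held block and the heater in this one camera.

```bash
cat > c.py <<'E'
from a import *
yaw=-0.092
def fxy(L,uv,p0,yw):
    fun=lambda p:(proj(T((p[0],p[1],yw),L),"side")-uv).ravel()
    r=least_squares(fun,p0); return r.x,np.round(r.fun,1)
f=lambda L,z:[(x,y,z) for x,y in L]
zb=144.6+8
print("held",fxy(f([(43,28),(-43,28),(55,55),(-55,55)],zb),z2p([(217,356),(333,433),(168,372),(318,470)],6,(285,105)),(557,-111),yaw))
print("held holes",fxy(f([(43,28),(-43,28)],zb),z2p([(217,356),(333,433)],6,(285,105)),(557,-111),yaw))
print("heat studs",fxy([st[0],st[2],st[3]],z2p([(218,297),(400,320),(330,367)],6,(285,125)),(557,-111),yaw))
print("heat plate",fxy([pc[0],pc[2],pc[3]],z2p([(150,328),(470,330),(312,437)],6,(285,125)),(557,-111),yaw))
print("block bench",fxy([ho[0],ho[2],ho[3]],z2p([(190,285),(512,288),(398,400)],10,(230,200)),(647,141),.102))
E
python3 c.py | tail -5
python3 - <<'E'
import cv2
a=cv2.imread("pics/side1.png")
cv2.imwrite("pics/c3.png",cv2.resize(a[155:200,305:375],None,fx=11,fy=11,interpolation=cv2.INTER_CUBIC))
a=cv2.imread("pics/side0.png")
cv2.imwrite("pics/c4.png",cv2.resize(a[155:210,305:375],None,fx=10,fy=10,interpolation=cv2.INTER_CUBIC))
E
```

```text
held (array([ 555.33759521, -107.66449488]), array([ 0.3,  0.5,  0.3, -0. , -0.2, -0.1, -0.4, -0.3]))
held holes (array([ 556.75542125, -107.85293912]), array([-0. ,  0.3,  0. , -0.3]))
heat studs (array([ 559.07547617, -109.72428801]), array([-0.2, -0.4,  0.2,  0. ,  0. ,  0.3]))
heat plate (array([ 555.25172722, -106.26423229]), array([-0.5, -0.1,  0.4, -0.5,  0.1,  0.4]))
block bench (array([647.13742523, 143.41055814]), array([ 0.1,  0. , -0.1,  0. ,  0.1, -0.1]))
```

View pics/c3.png

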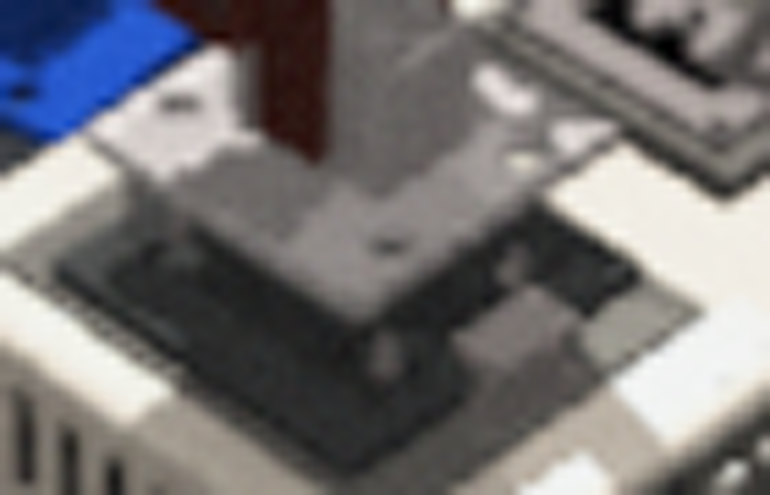

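View pics/c4.png

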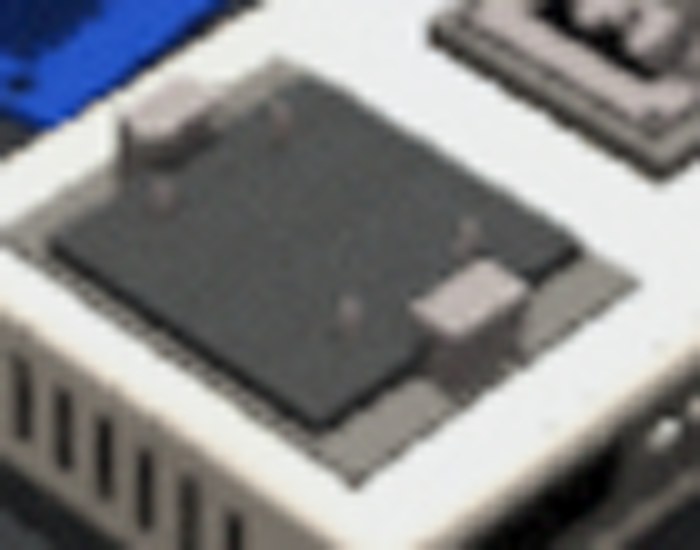

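```bash
cat >> c.py <<'E'
print("----")
c4=lambda u:z2p(u,10,(305,155))
S=[(43,28),(43,-28),(-43,-28),(-43,28)]
for z in(107,109):print("studs",z,fxy(f(S,z),c4([(161,195),(281,120),(468,233),(349,313)]),(557,-111),yaw))
print("plate",fxy(f([(63,63),(63,-63),(-63,-63),(-63,63)],100),c4([(50,240),(285,62),(583,243),(318,413)]),(557,-111),yaw))
c3=lambda u:z2p(u,11,(305,155))
print("studs c3",fxy(f(S[2:],107.5),c3([(510,262),(385,355)]),(557,-111),yaw))
for z in (151.5,153):
 print("held",z,fxy(f([(43,28),(-43,28),(-43,-28)],z),c3([(178,102),(388,243),(522,158)]),(557,-111),yaw))
 print("held+",z,fxy(f([(43,28),(-43,28),(55,55),(-55,55),(-55,-55)],z),c3([(178,102),(388,243),(88,130),(360,308),(620,125)]),(557,-111),yaw))
E
python3 c.py | sed '1,/----/d'
```

```text
studs 107 (array([ 561.0259178 , -111.93339047]), array([ 0. , -0.2, -0.1, -0.3,  0. ,  0.2,  0.1,  0.3]))
studs 109 (array([ 559.59362789, -110.09521985]), array([ 0. , -0.2, -0.1, -0.3,  0. ,  0.2,  0.1,  0.3]))
plate (array([ 560.51289072, -109.02226548]), array([-1.1, -0.5,  2. ,  0.4, -0.3, -0.8, -0.4,  0.8]))
studs c3 (array([ 559.69111525, -109.09117609]), array([ 0.2,  0.2, -0.2, -0.2]))
held 151.5 (array([ 557.67398227, -108.13887493]), array([-0.2,  0.5,  0.1, -0. ,  0. , -0.4]))
held+ 151.5 (array([ 557.35839237, -109.42523997]), array([ 0.2,  0.3,  0.4, -0.2, -0.3, -0.1, -0.3, -0.3, -0.1,  0.3]))
held 153 (array([ 556.57136885, -106.7113475 ]), array([-0.2,  0.5,  0.1, -0. ,  0.1, -0.4]))
held+ 153 (array([ 556.25117235, -108.02186152]), array([ 0.2,  0.3,  0.4, -0.2, -0.3, -0.1, -0.2, -0.2, -0. ,  0.3]))
```

Two independent estimates, top bench transfer and the side same-camera fit, put the correction at (0..+3, -1.4..-2.3) mm, so I'll shift (+1.3, -1.7). Then I'll descend to just above the studs.

Call:
{"name": "apply_moves", "arguments": {"commands": [[[0.0013, -0.0017, -0.008, 0], [0.0013, -0.0017, -0.02, 0], [0.0013, -0.0017, -0.025, 0], [0.0013, -0.0017, -0.027, 0], [0.0013, -0.0017, -0.029, 0], [0.0013, -0.0017, -0.031, 0], [0.0013, -0.0017, -0.033, 0], [0.0013, -0.0017, -0.033, 0]]]}}

```text
t: 7.48
ee_pos: [558.7, -112.9, 308.9]
orientation: [-2.174, 0.1, 2.174]
ft_force: [-0.4, 0.4, -5.7]
width: 39.4
```

Run:
```python
from workcell import readout, viewer
import cv2,numpy as np
cv2.imwrite("pics/side2.png",viewer.get_image("side")["color"][:,:,::-1])
o=readout.get_obs();print(o["ee_pos"],o["ft_force"],o["moment"])
a=cv2.imread("pics/side2.png");cv2.imwrite("pics/c5.png",cv2.resize(a[145:200,300:375],None,fx=10,fy=10,interpolation=cv2.INTER_CUBIC))
```

```text
[ 558.7404121  -112.89805603  308.96176257] [ 0.2107384  -0.97200582 -5.21445788] [-0.03821675  0.03075442  0.01203552]
```

View pics/c5.png

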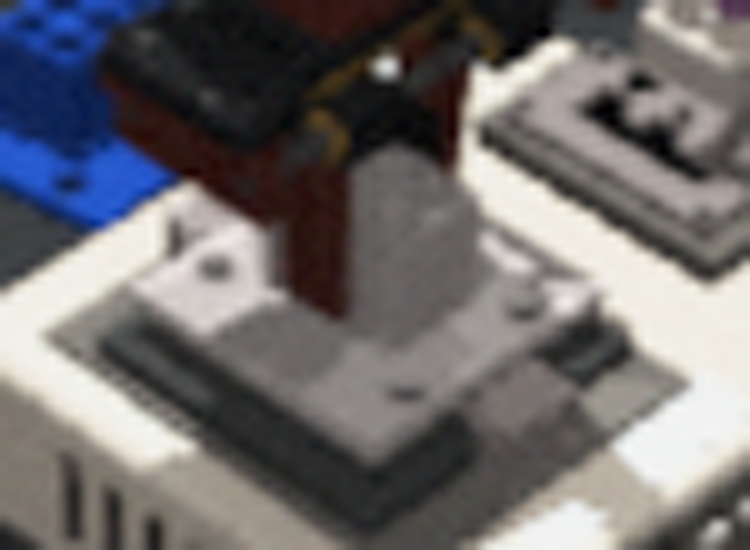

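The flange is already about 3 mm below the stud tips, with no contact force, and the holes show stud tips in them. I'll continue slowly.

Call:
{"name": "apply_moves", "arguments": {"commands": [[[0, 0, -0.002, 0], [0, 0, -0.004, 0], [0, 0, -0.005, 0], [0, 0, -0.006, 0], [0, 0, -0.006, 0]]]}}

```text
t: 8.15
ee_pos: [558.7, -112.9, 302.9]
orientation: [-2.174, 0.1, 2.174]
ft_force: [0.4, 0.8, -5.6]
width: 39.7
```

Call:
{"name": "apply_moves", "arguments": {"commands": [[[0, 0, -0.002, 0], [0, 0, -0.004, 0], [0, 0, -0.005, 0], [0, 0, -0.0055, 0], [0, 0, -0.006, 0], [0, 0, -0.006, 0]]]}}

```text
t: 8.9
ee_pos: [558.8, -112.9, 297.2]
orientation: [-2.174, 0.1, 2.174]
ft_force: [-0.6, 0.6, -2.2]
width: 39.7
```

Call:
{"name": "apply_moves", "arguments": {"commands": [[[0, 0, -0.0004, 0], [0, 0, -0.0008, 0], [0, 0, -0.0008, 0], [0, 0, -0.0008, 0]]]}}

```text
t: 9.4
ee_pos: [558.7, -112.9, 296.9]
orientation: [-2.174, 0.1, 2.174]
ft_force: [-3.9, 2.4, 5.4]
width: 39.8
```

The block has bottomed out: the vertical force went from -5.7 to +5.4 N at the expected height. Releasing.

Call:
{"name": "apply_moves", "arguments": {"commands": [[[0, 0, 0, 0], [0, 0, 0, 0], [0, 0, 0, 0], [0, 0, 0, 0], [0, 0, 0, 0]]], "gripper": 0.0878}}

```text
t: 10.02
ee_pos: [558.8, -112.9, 296.1]
orientation: [-2.174, 0.1, 2.174]
ft_force: [0.7, 0.5, 0.4]
width: 85.6
```

Call:
{"name": "apply_moves", "arguments": {"commands": [[[0, 0, 0.01, 0], [0, 0, 0.04, 0], [0, 0, 0.08, 0], [0, 0, 0.11, 0], [-0.02, 0, 0.12, 0], [-0.07, 0, 0.12, 0], [-0.12, 0, 0.12, 0], [-0.14, 0, 0.12, 0]]]}}

```text
t: 11.02
ee_pos: [416.6, -112.7, 416.6]
orientation: [-2.174, 0.101, 2.174]
ft_force: [0.1, -0.6, -0.6]
width: 88.0
```

Run:
```python
from workcell import readout, viewer,models
import cv2,numpy as np
for n in("top","side"):
  cv2.imwrite(f"pics/{n}3.png",viewer.get_image(n)["color"][:,:,::-1])
  for l in ("knob_mid","lever_pivot","block_b_mid","stud_plate"):
    print(n,l,[(round(d["conf"],2),np.round(d["position"],1).tolist()) for d in models.place_of(n,l)])
o=readout.get_obs();print(o["ee_pos"],o["ft_force"],o["orientation"])
a=cv2.imread("pics/top3.png");cv2.imwrite("pics/d1.png",cv2.resize(a[140:240,295:405],None,fx=6,fy=6,interpolation=cv2.INTER_CUBIC))
a=cv2.imread("pics/side3.png");cv2.imwrite("pics/d2.png",cv2.resize(a[125:225,285:405],None,fx=6,fy=6,interpolation=cv2.INTER_CUBIC))
```

```text
top knob_mid [(0.52, [494.0, -258.0, 165.7])]
top lever_pivot [(0.96, [543.5, -249.6, 57.4]), (0.74, [554.4, -160.7, -1.2])]
top block_b_mid [(0.95, [551.4, -112.8, 125.5]), (0.84, [262.8, 213.6, 23.0]), (0.8, [210.1, 401.6, 27.1]), (0.56, [790.8, -232.4, 21.8])]
top stud_plate [(0.67, [556.0, -110.2, 102.4])]
side knob_mid [(0.44, [496.2, -263.0, 165.0])]
side lever_pivot [(0.91, [547.5, -251.4, 55.3])]
side block_b_mid [(0.96, [561.0, -113.8, 127.0]), (0.94, [799.9, -234.4, 26.7]), (0.65, [269.1, 215.0, 20.6]), (0.6, [212.5, 397.9, 22.1]), (0.29, [561.7, -111.8, 100.1])]
side stud_plate [(0.93, [561.4, -111.6, 102.7])]
[ 419.48218518 -112.9260652   415.9868397 ] [0.23931758 0.03468597 0.2771412 ] [-2.17407164  0.09989301  2.17455612]
```

View pics/d1.png

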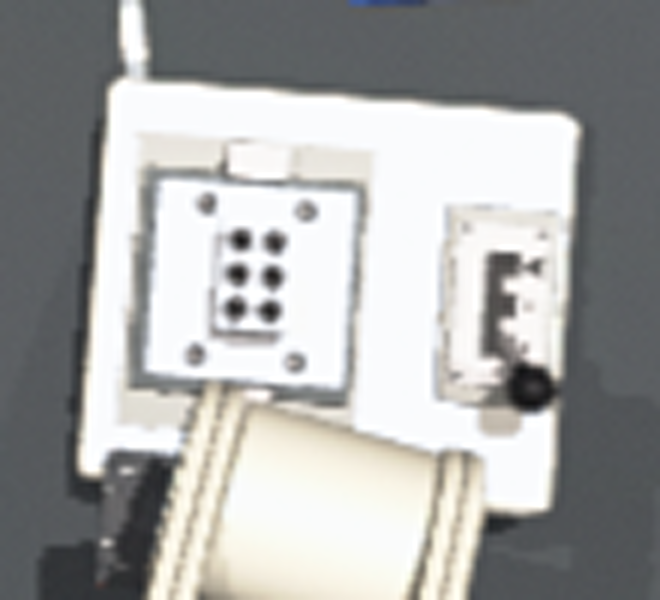

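View pics/d2.png

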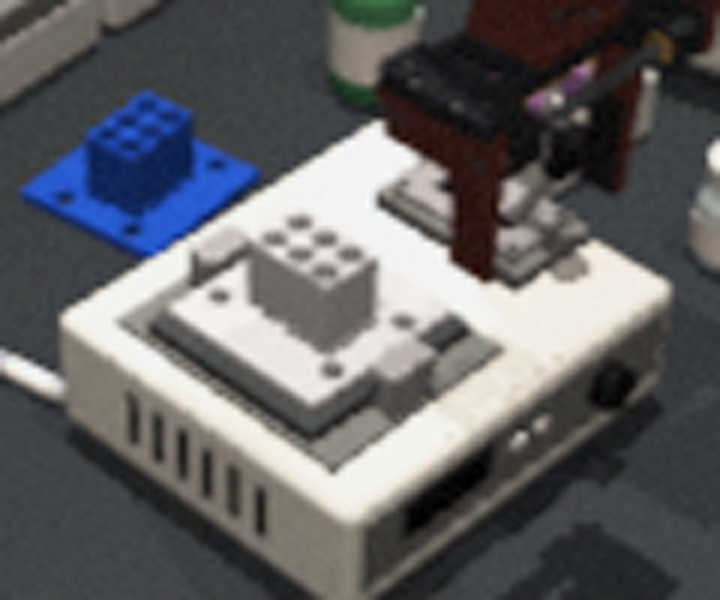

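All four studs show in block_b's holes (crop d1 around (206,203), (307,210), (195,355), (294,361)), and the flange is flat on the plate. The networks' knob, (494..496, -258..-263, 165), agrees with the geometry (492.5, -261, 163). I'll move to it with the jaws along heater y.

Call:
{"name": "apply_moves", "arguments": {"commands": [[[0.02, -0.035, 0, 0], [0.042, -0.08, 0, 0], [0.062, -0.12, 0, 0], [0.074, -0.146, 0, 0], [0.074, -0.146, -0.02, 0], [0.074, -0.146, -0.05, 0], [0.074, -0.146, -0.07, 0], [0.074, -0.146, -0.07, 0]]]}}

```text
t: 12.52
ee_pos: [492.6, -258.7, 344.4]
orientation: [-2.17, 0.098, 2.177]
ft_force: [-0.1, -0.1, 0.4]
width: 87.9
```

Run:
```python
from workcell import readout, viewer,models
import cv2,numpy as np
cv2.imwrite("pics/side4.png",viewer.get_image("side")["color"][:,:,::-1])
o=readout.get_obs();print(o["ee_pos"],o["ft_force"],o["orientation"])
a=cv2.imread("pics/side4.png");cv2.imwrite("pics/e2.png",cv2.resize(a[95:195,325:425],None,fx=6,fy=6,interpolation=cv2.INTER_CUBIC))
```

```text
[ 492.94413182 -258.89151358  345.63156869] [-0.30447308  0.47554969  0.08920007] [-2.17238483  0.09933486  2.17546264]
```

View pics/e2.png

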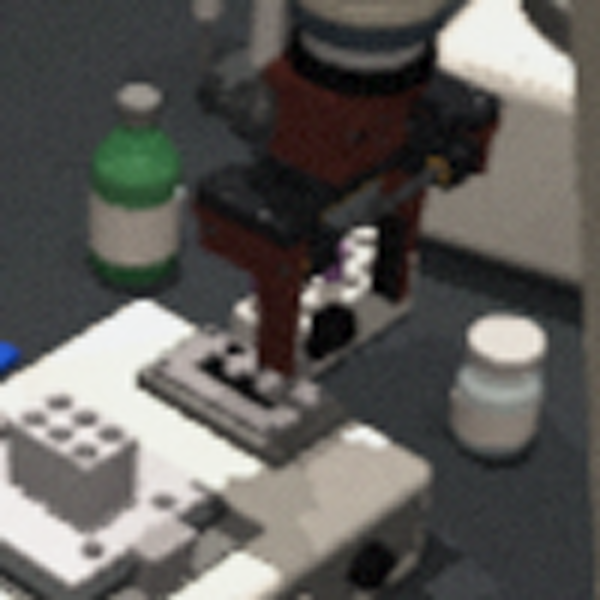

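The knob, at (330,333) in the crop, sits between the two fingers. Lowering and gripping.

Call:
{"name": "apply_moves", "arguments": {"commands": [[[0, 0, -0.01, 0], [0, 0, -0.0205, 0], [0, 0, -0.0205, 0]]]}}

```text
t: 12.95
ee_pos: [492.5, -258.7, 324.9]
orientation: [-2.173, 0.099, 2.175]
ft_force: [-0.1, 1.3, 0.1]
width: 87.9
```

Call:
{"name": "apply_moves", "arguments": {"commands": [[[0, 0, 0, 0], [0, 0, 0, 0], [0, 0, 0, 0], [0, 0, 0, 0], [0, 0, 0, 0], [0, 0, 0, 0], [0, 0, 0, 0]]], "gripper": 0.015}}

```text
t: 13.82
ee_pos: [492.7, -259.2, 325.8]
orientation: [-2.175, 0.101, 2.175]
ft_force: [-0.5, -2.3, 0.7]
width: 26.4
```

The width is 26.4 mm, a little under the 28 mm ball, so I'll check centring.

Run:
```python
from workcell import readout, viewer,models
import cv2,numpy as np
o=readout.get_obs();print(o["ee_pos"],o["ft_force"],o["moment"],o["width"])
for n,(r,c) in dict(side=(95,325),top=(150,340)).items():
  a=viewer.get_image(n)["color"][:,:,::-1]
  cv2.imwrite(f"pics/f_{n}.png",cv2.resize(a[r:r+90,c:c+90],None,fx=7,fy=7,interpolation=cv2.INTER_CUBIC))
  print(n,[(round(d["conf"],2),np.round(d["position"],1).tolist()) for d in models.place_of(n,"knob_mid")])
```

```text
[ 492.73350734 -259.16212041  325.78773142] [-0.49633676 -2.33012343  0.6789697 ] [-0.42335141  0.1246263   0.03712289] 26.426891210635453
side [(0.5, [566.8, -262.3, 104.4]), (0.36, [495.0, -261.1, 165.0])]
top []
```

View pics/f_side.png

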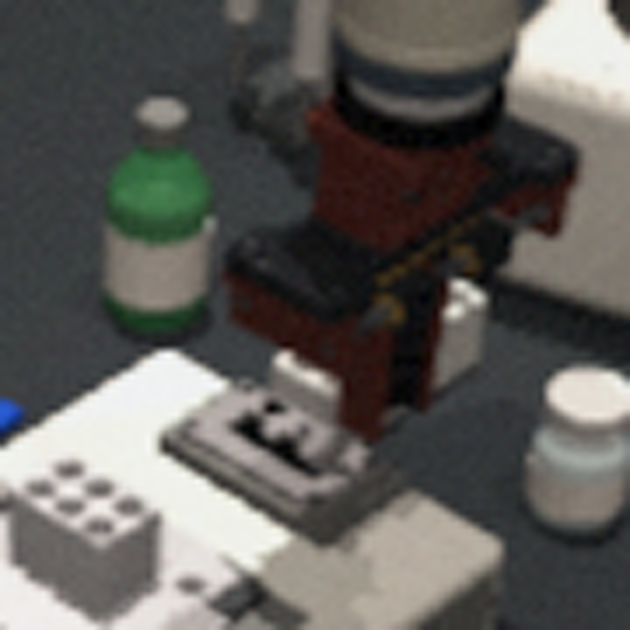

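View pics/f_top.png

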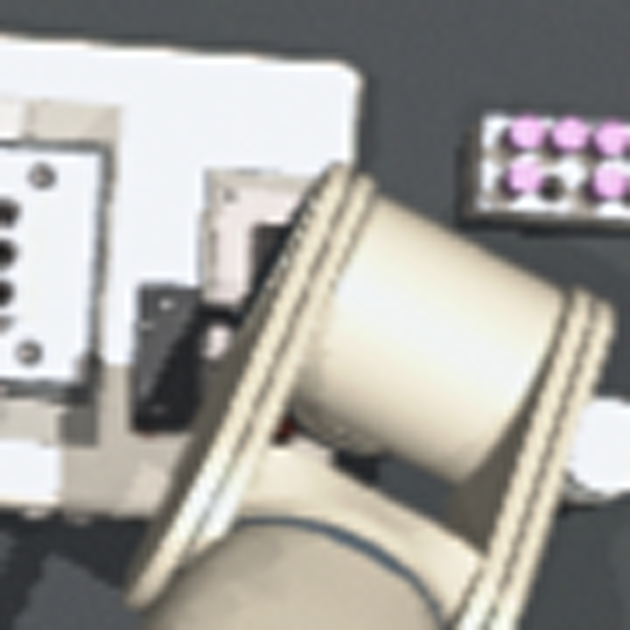

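The grip holds the knob between the pads. Now I'll ease it left along heater +y = (0.094, 0.996), watching the force.

Call:
{"name": "apply_moves", "arguments": {"commands": [[[0.0003, 0.003, 0, 0], [0.0006, 0.006, 0, 0], [0.0009, 0.009, 0, 0], [0.0011, 0.012, 0, 0], [0.0014, 0.015, 0, 0], [0.0016, 0.017, 0, 0], [0.0016, 0.017, 0, 0]]]}}

```text
t: 14.9
ee_pos: [494.4, -242.8, 326.9]
orientation: [-2.177, 0.103, 2.174]
ft_force: [-5.4, -7.1, 9.1]
width: 26.2
```

Call:
{"name": "apply_moves", "arguments": {"commands": [[[0.0001, 0.001, 0, 0], [0.0002, 0.002, 0, 0], [0.0002, 0.002, 0, 0]]]}}

```text
t: 15.28
ee_pos: [494.6, -240.9, 327.0]
orientation: [-2.177, 0.103, 2.175]
ft_force: [-5.5, -7.4, 10.0]
width: 26.4
```

The extra force is radial, along the rod, so the grip sits about 1 mm low. I'll relax it by following the arc slightly higher, then swing with a bit more left hold.

Call:
{"name": "apply_moves", "arguments": {"commands": [[[-0.0006, 0.001, 0.0014, 0], [0.0045, 0.0005, 0.0038, 0], [0.0094, 0.0001, 0.0056, 0], [0.0195, -0.0009, 0.0091, 0], [0.0195, -0.0009, 0.0091, 0]]]}}

```text
t: 15.9
ee_pos: [514.5, -241.0, 334.7]
orientation: [-2.175, 0.101, 2.174]
ft_force: [-0.2, -4.3, -2.2]
width: 26.7
```

Call:
{"name": "apply_moves", "arguments": {"commands": [[[0.0105, -0.001, 0.0021, 0], [0.021, -0.002, 0.0035, 0], [0.0318, -0.003, 0.004, 0], [0.0425, -0.004, 0.0035, 0], [0.0531, -0.005, 0.0021, 0], [0.0635, -0.006, -0.0002, 0], [0.0635, -0.006, -0.0002, 0]]]}}

```text
t: 16.77
ee_pos: [578.6, -246.9, 334.6]
orientation: [-2.176, 0.1, 2.173]
ft_force: [0.1, -4.2, 3.1]
width: 26.5
```

Call:
{"name": "apply_moves", "arguments": {"commands": [[[0.0053, -0.0005, -0.001, 0], [0.0103, -0.001, -0.0028, 0], [0.0155, -0.0015, -0.0047, 0], [0.0201, -0.0019, -0.0068, 0], [0.0201, -0.0019, -0.0068, 0]]]}}

```text
t: 17.4
ee_pos: [598.1, -248.8, 327.7]
orientation: [-2.175, 0.1, 2.173]
ft_force: [-0.3, -3.6, 1.9]
width: 26.4
```

The lever is at a ≈ 0.45. I'll ease it right into the notch.

Call:
{"name": "apply_moves", "arguments": {"commands": [[[-0.0003, -0.003, 0, 0], [-0.0006, -0.006, 0, 0], [-0.0009, -0.009, 0, 0], [-0.0012, -0.012, 0, 0], [-0.0015, -0.015, 0, 0], [-0.0017, -0.0175, 0, 0], [-0.0017, -0.0175, 0, 0]]]}}

```text
t: 18.27
ee_pos: [595.7, -266.3, 327.3]
orientation: [-2.173, 0.1, 2.175]
ft_force: [0.9, -0.2, -0.0]
width: 27.0
```

Call:
{"name": "apply_moves", "arguments": {"commands": [[[0, 0, 0, 0], [0, 0, 0, 0], [0, 0, 0, 0], [0, 0, 0, 0], [0, 0, 0, 0]]], "gripper": 0.0878}}

```text
t: 18.9
ee_pos: [596.0, -266.2, 327.8]
orientation: [-2.174, 0.1, 2.174]
ft_force: [0.3, 0.2, -0.1]
width: 73.0
```

Call:
{"name": "apply_moves", "arguments": {"commands": [[[0, 0, 0.01, 0], [0, 0, 0.05, 0], [0, 0, 0.09, 0], [-0.03, 0, 0.12, 0], [-0.08, 0.01, 0.13, 0], [-0.13, 0.02, 0.14, 0], [-0.18, 0.02, 0.14, 0], [-0.19, 0.02, 0.14, 0]]]}}

```text
t: 19.9
ee_pos: [403.6, -245.8, 468.7]
orientation: [-2.174, 0.102, 2.173]
ft_force: [0.1, -0.4, 0.6]
width: 87.8
```

Run:
```python
from workcell import readout, viewer,models
import cv2,numpy as np
o=readout.get_obs();print(o["ee_pos"],o["ft_force"],o["width"])
for n,(r,c) in dict(side=(125,285),top=(140,300)).items():
  a=viewer.get_image(n)["color"][:,:,::-1]
  cv2.imwrite(f"pics/z_{n}.png",cv2.resize(a[r:r+100,c:c+120],None,fx=6,fy=6,interpolation=cv2.INTER_CUBIC))
  for l in("knob_mid","marked_notch","block_b_mid"):print(n,l,[(round(d["conf"],2),np.round(d["position"],1).tolist()) for d in models.place_of(n,l)])
```

```text
[ 403.63008696 -245.75601811  468.71403594] [ 0.13420777 -0.3553995   0.56034665] 87.8455139407354
side knob_mid [(0.45, [593.4, -274.7, 166.1])]
side marked_notch [(0.79, [563.6, -262.9, 106.9])]
side block_b_mid [(0.96, [561.8, -113.3, 125.9]), (0.66, [798.4, -233.5, 25.9]), (0.62, [212.4, 399.1, 24.2]), (0.58, [268.4, 215.3, 21.4]), (0.23, [743.8, -44.3, -0.0])]
top knob_mid [(0.48, [592.9, -267.7, 166.2])]
top marked_notch [(0.83, [567.1, -262.9, 105.3])]
top block_b_mid [(0.9, [213.2, 398.6, 20.6]), (0.84, [557.1, -109.8, 124.9]), (0.68, [265.4, 214.0, 24.8])]
```

View pics/z_side.png

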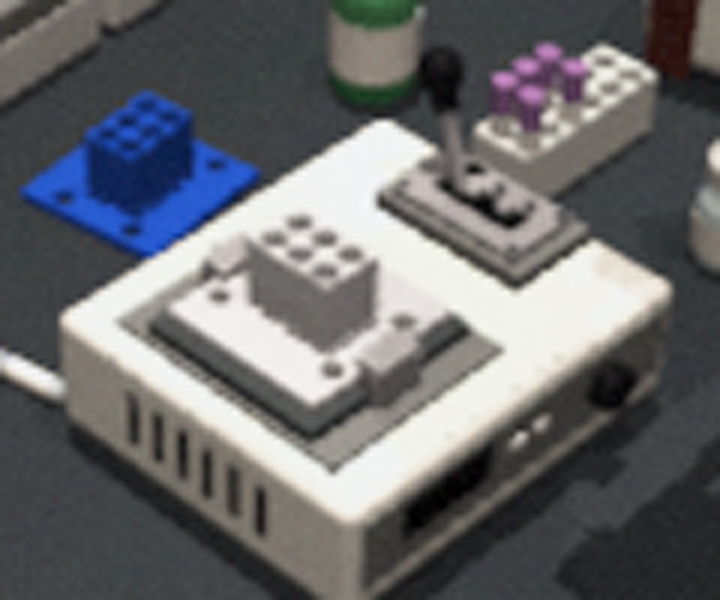

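View pics/z_top.png

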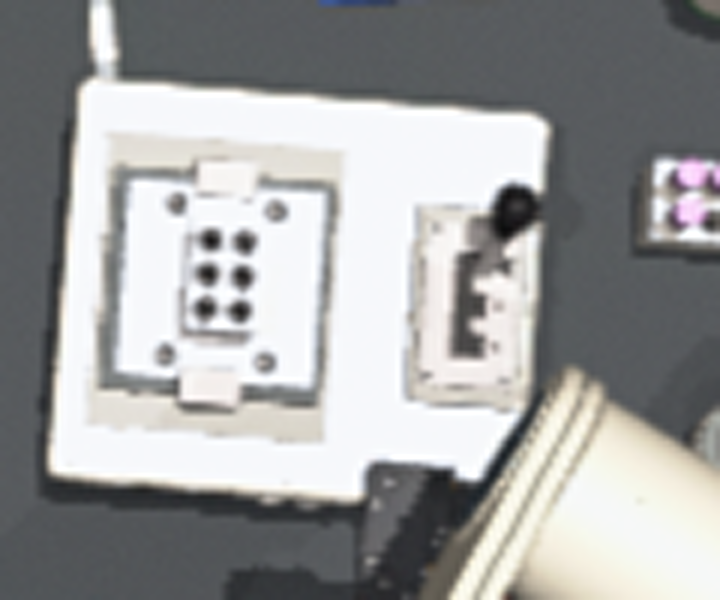

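The jaws now overlap the flange, the block is still on its studs, and the lever is in the far position. I'll check the lean numerically.

```bash
cat > d.py <<'E'
from h import *
def knob(a,b,p=(558.2,-111.8,-.093)):
    return T(p,[(120*np.cos(b)*np.sin(a),-143-120*np.sin(b),55+120*np.cos(b)*np.cos(a))])
z0=dict(top=z2p([(531,387)],6,(295,140))[0],side=z2p([(571,149)],6,(285,125))[0])
z1=dict(top=z2p([(516,207)],6,(300,140))[0],side=z2p([(442,80)],6,(285,125))[0])
for n in z0: print(n,"ref resid",proj(knob(-.45,.09),n)[0]-z0[n],{b:(proj(knob(.45,b),n)[0]-z1[n]).round(1) for b in(.09,.05,-.07,-.1)})
f=lambda v:np.concatenate([proj(knob(*v),n)[0]-z1[n]-(proj(knob(-.45,.09),n)[0]-z0[n]) for n in z0])
print(least_squares(f,(.4,0)).x)
E
python3 d.py
```

```text
top ref resid [-0.35607303  0.61911696] {0.09: array([-0.8, -1. ]), 0.05: array([-2.2, -1.2]), -0.07: array([-6.6, -1.5]), -0.1: array([-7.7, -1.5])}
side ref resid [ 0.58712384 -0.01809519] {0.09: array([-1.3, -1.4]), 0.05: array([-2.2, -0.9]), -0.07: array([-5. ,  0.8]), -0.1: array([-5.7,  1.4])}
[0.38878964 0.09319952]
```

```bash
cat >> d.py <<'E'
from workcell import viewer
def cen(img,g):
    x,y=int(round(g[0])),int(round(g[1])); w=img[y-6:y+7,x-6:x+7].max(2).astype(float)
    m=(w<50).astype(np.uint8); k,l,s,c=cv2.connectedComponentsWithStats(m); j=l[6,6]; return c[j]+(x-6,y-6),s[j][2:]
for n in z0:
    z0[n],s=cen(cv2.imread(f"pics/{n}0.png"),z0[n]);print(n,z0[n],s)
    z1[n],s=cen(viewer.get_image(n)["color"],z1[n]);print(n,z1[n],s)
print(least_squares(f,(.4,0)).x)
E
python3 d.py
```

```text
top ref resid [-0.35607303  0.61911696] {0.09: array([-0.8, -1. ]), 0.05: array([-2.2, -1.2]), -0.07: array([-6.6, -1.5]), -0.1: array([-7.7, -1.5])}
side ref resid [ 0.58712384 -0.01809519] {0.09: array([-1.3, -1.4]), 0.05: array([-2.2, -0.9]), -0.07: array([-5. ,  0.8]), -0.1: array([-5.7,  1.4])}
[0.38878964 0.09319952]
top [383.03007519 203.94736842] [ 13  13 133]
top [386.26717557 173.67175573] [ 13  13 131]
side [379.49090909 149.83636364] [ 8  9 55]
side [357.38157895 137.92105263] [10 11 76]
[0.41169316 0.10921407]
```

```bash
python3 -c "
from workcell import workorder
print(workorder.close_job())"
```

```text
the job is handed in; nothing more can be done
None
```

The matching block is seated on the heater studs and clamped, with the lever in the triangle notch. I handed the job in at about 20 s of the 61 s; no verdict was reported.

- **Block:** I took block_b, the one with the rectangular hole pattern, and lowered it slowly. It met no resistance over the studs. The vertical force rose to +5.4 N with the underside at about 100 mm, the plate height. After release, the pictures showed all four studs in the holes and the flange flat.
- **Lever:** I gripped the knob and eased it left, swung it past the middle notch, let it into the marked notch and let go. The last pictures show both jaws over the flange and the block still on its studs.
- **Last checks:** Two passes on the knob's position gave swing 0.39 and then 0.41 rad (required 0.36 to 0.54), and lean 0.09 and then 0.11 rad (required over 0.06). Both are within the limits, but the swing reads a little under the nominal 0.45. I put that down to pixel error, because the lean shows the rod is in a notch.
- **Robot and bench:** The robot stands clear, about 200 mm from the lever, with near-zero wrist force. The arm only came near block_b and the heater. I didn't measure the other blocks or bystanders again at the end.
- **Disagreements on the way:** The top and side cameras differed by 2 to 3 mm on where to place the block, so I used a compromise shift. The gripper read 26.4 mm on the 28 mm knob, but the grip held.

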